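# Lock the two-tier box by tracing its lid seam with a stylus

## Task

Take the wooden-handled stylus out of its fork stand, lower its tip into the ring seam on top of the round black two-tier box just behind the white tail of the red lock runner, and guide the tip along the seam, slowly (under 5 cm/s) and always upright, so that it pushes the runner counter-clockwise (seen from above) until it is fully home against the brass stop. Then hang the stylus back upright in the fork stand with its blue collar resting on the prongs, and let go. Leave the other things on the counter where they are.

Things in the scene. Friction and masses are not known exactly. Their poses are not given: they have to be found in the camera images.
- box: Round glossy black two-tier box, 200 mm wide, 100 mm high, fixed. Origin: centre of its underside, z up. Its flat top has an open ring seam round the box's centre between lid (radius 74 mm) and rim (inner radius 87 mm): 13 mm wide, centreline radius 80.5 mm, beige floor 88 mm above the counter (12 mm deep). A brass stop fills the seam from 78 to 87 degrees counter-clockwise from +x.
- runner (a joint): Lock runner: red curved block 61 mm long (0.76 rad of the ring), its last 12 mm (tail) white, captive in the seam, top 1.5 mm below the box's top. Value in rad about the box's centre, growing counter-clockwise seen from above, 0 to 1.6; starts at 0 to 0.4; at 1.6 its red head meets the brass stop (home). Needs about 2 N to slide, stays where it is left.
- runner_tail (a point): Upper edge centre of the runner's white tail face, on the seam's centreline, 98.5 mm above the counter; moves with the runner. In the box's frame it lies at angle (runner value - 1.0 rad) from +x. The stylus tip goes into the open seam clockwise of this face and pushes it counter-clockwise.
- fork: Tool stand, fixed: dark base 100 x 80 x 10 mm with two aluminium prongs, each 18 mm thick, tops 75 mm above the counter. Between them an 18 mm wide slot along the stand's x axis through the origin, x from -35 to 35 mm, open at the top and at -x, closed by a wall at +x. Origin: centre of the base's underside, z up.
- stylus: Upright stylus in the fork's slot, 125 mm long, 70 g. Origin: its tip, z up along it. From the tip: steel point 8 mm wide up to 23 mm, shank 12 mm wide up to 55 mm, flat blue collar 40 mm wide from 55 to 61 mm (rests on the prongs, tip then 20 mm above the counter), square wooden handle 24 x 24 mm (sides along x and y) from 61 to 125 mm.
- stylus_tip (a point): The tip point of the stylus (same as its origin).
- teacup: White porcelain teacup, 76 mm wide, 65 mm high, bystander. Origin: centre of its underside.
- whisk: Stainless mini whisk lying on the counter, 205 mm long, 32 mm high, bystander. Its wire head points along +x; the origin lies under the joint of handle and head.
- container_a: Green square plastic container, 100 x 100 x 55 mm, bystander. Origin: centre of its underside.
- container_b: White square plastic container, 80 x 80 x 50 mm, nested in the green one, bystander. Origin: centre of its underside.
- soy_bottle: Amber sauce bottle with red cap, 54 mm wide, 150 mm high, bystander. Origin: centre of its underside.
- seed_jar: Green glass jar with steel cap, 64 mm wide, 90 mm high, bystander. Origin: centre of its underside.
- rice_measure: Blue plastic rice measuring cup, 70 mm wide, 70 mm high, bystander. Origin: centre of its underside.
Not all that is in view belongs to the job. What is meant by the box is not green or turquoise, and is the smaller of those in its own colour.

How it is judged:
On the way, in this order (a step that is already met when the one before it is completed fails the run):
1. the stylus is lifted clear of the fork stand (height (world z) of stylus_tip above 0.08 m), for 0.1 s.
2. its tip is down in the seam, behind the runner's tail (z of stylus_tip in the frame of box between 0.084 and 0.097 m and horizontal distance between stylus_tip and box between 0.071 and 0.09 m and horizontal distance between stylus_tip and runner_tail below 0.045 m), for 0.1 s.
3. the tip, in the seam at the runner's tail, has pushed the runner half way (all of step 2 and horizontal distance between stylus_tip and runner_tail below 0.015 m and value of joint runner above 0.8 rad), for 0.05 s.
4. further on, still with the tip in the seam at the tail (all of step 2 and horizontal distance between stylus_tip and runner_tail below 0.015 m and value of joint runner above 1.2 rad), for 0.05 s.
5. the tip, in the seam at the tail, has brought the runner home (all of step 2 and horizontal distance between stylus_tip and runner_tail below 0.015 m and value of joint runner above 1.53 rad), for 0.1 s.
At the end, for the whole second after the job is handed in: The runner is home (within 0.07 rad, about 6 mm, of the stop: joint above 1.53); the stylus hangs at rest in the fork's slot, collar on the prongs (tip 16 to 25 mm above the counter, within 35 mm along and 10 mm across the slot), within 0.1 rad of upright, and is let go (value of joint runner above 1.53 rad and z of stylus in the frame of fork between 0.016 and 0.025 m and x of stylus in the frame of fork between -0.035 and 0.035 m and y of stylus in the frame of fork between -0.01 and 0.01 m and angle between stylus's own z axis and vertical below 0.1 rad and linear speed of stylus below 0.02 m/s and contact force between the fingers and stylus below 0.05 N); the robot touches nothing.
It fails at once if the runner is driven faster than 1.2 rad/s (about 10 cm/s) (velocity of joint runner above 1.2 rad/s or velocity of joint runner below -1.2 rad/s).
It fails at once if the stylus leans more than 0.5 rad from upright (angle between stylus's own z axis and vertical above 0.5 rad).
It fails at once if a bystander (teacup, whisk, containers, bottle, jar, rice measure) is moved more than 30 mm (distance of any of teacup, whisk, container_a, container_b, soy_bottle, seed_jar, rice_measure from where it was at the start of the episode above 0.03 m).
It also fails if it takes over 58 s, if anything falls off the work surface, if the arm or the gripper's body presses on something with over 40 N, if the wrist force passes 120 N, or if a joint passes its speed limit or range.

## Robot

A 6-joint arm with a two-finger parallel gripper is mounted at the origin on the work surface. World frame = base frame: x ahead of the robot, y to its left, z up, the work surface at z = 0. Lengths are in m, angles in rad, forces in N, time in s.
With the tool pointing down it reaches from about 0.35 to 0.85 m from the base axis. Payload 8.1 kg.
Tool frame: the origin (TCP) lies at the very end of the fingers, on their centre line; the grasp point (between the pads) lies 19 mm behind it; z points along the fingers, y is the direction in which the jaws open and shut (so a half turn about z gives the same grasp; the last joint's range is limited). The gripper opens to 93 mm and grips with 3 to 60 N. Pads are 15 mm wide; open, the fingers measure 128 mm over their backs; the gripper's body (75 mm by 188 mm) begins 65 mm behind the grasp point.
Start: joints at [-1.253, 0.13, 1.488, -0, 1.523, -0.085], TCP at [0.235, -0.552, 0.219] pointing down, gripper open.
Joint ranges: [-2.96, 2.96], [-0.89, 2.26], [0.02, 2.5], [-1.34, 4.48], [0, 2.73], [-2.66, 2.66]. Speed limits (rad/s): [2.39, 2.39, 2.79, 3.14, 3.14, 3.14].

## Interface

Orientations are given as a rotation vector (axis times angle).
In Python, from plant import * gives the robot as it stands.
- The arm moves only by the tool apply_moves, never from a script. Its argument "commands" is one flat list of numbers, 7 for each row, row after row: the shift along the world's x, y, z in cm, then the turn, a rotation vector about the world's x, y, z in rad, then the finger opening in cm, from 0 to 9.3. A call has 1 to 8 rows; each row shifts and turns the pose as measured when the row begins; what a row does not reach is not made up. A row lasts 1/8 s, in which the tool goes at most 62.5 mm and 10.7 degrees, less where a joint would pass 70% of its speed; a pose out of reach is approached as far as the arm can. A call with a gripper value outside its range is refused whole. The fingers move at their own pace and stop on an object; "squeeze" is the grip in N (left out, the last holds). Time passes only in rows, so rows that do not move let the fingers close. It gives the time, the measured TCP pose, the force and the opening at its end, in the units of the state.
- read_state(): the state, without advancing time (a new reading comes with each control period).
- read_camera(name): name is "side" or "top" or "wrist"; returns (picture, depth): 420x560x3 uint8, blue, green, red; 420x560 float32, m along the optical axis (not along the pixel's ray), 0 where there is no reading.
- camera_model(name): a dict with "intrinsics" (3x3 intrinsics, pixels), "R" (3x3) and "t" (3): a world point X has camera coordinates R X + t. Camera axes: x right, y down, z forward; pixel columns grow to the right and rows downward; lengths in m; the calibration is good to about 2 mm. The wrist camera is an equidistant fisheye: a pixel r from the principal point sees the ray r / f radians off the axis. A picture is of the moment at which its call begins: read the wrist's pose just before it. camera_model takes no time and is no camera call; for the wrist camera it gives the pose at the moment of the call.
- close_job(): hands the job in, once; it reports no verdict.
Trained networks look in the newest picture that a camera, given by its name, has taken for a name from the list of things; names that differ only in an ending like _2 or _b are one class to them, and where a whole thing is asked for, a point or a joint stands for the part that bears it (a point fixed in the world has none). Each returns a list of dicts, best first, with "conf" (0 to 1); they miss things now and then, are a little off and sometimes report something else, mostly with a low value. They report only what shows in the picture. A call takes as long as a camera call. They do not tell look-alikes from the thing itself.
- find_in(query, camera): "point" ([x, y, z] in m, in the coordinates of the camera as it stood for that picture, good to about 4 mm: the middle of the surface that is visible of it).
- cut_out(query, camera): "mask" (420x560 bool, what is visible of it).
- spot_point(query, camera): "point" ([x, y, z] in m, in the coordinates of the camera as it stood for that picture, good to about 4 mm: a listed point, or the origin of a listed thing).
The state is a dict: "t": time; "q": joint angles; "dq": joint speeds; "joint_torque": joint torques, N m; "tool_pos": TCP position; "orientation": TCP orientation; "force": force on the tool from outside, world axes, zero at the start; "wrist_torque": the same for the moment, N m; "opening": finger opening in m.
Only numpy, scipy, OpenCV 4.12 (cv2) and the standard library are available. Lean on these libraries where they do the work, as an engineer would, in place of code of your own. Each camera call takes 0.05 s, during which the arm holds its last target. There are 200 camera calls.

## Working session

There is one attempt and no reset: what is moved stays moved. The work goes in short steps, Python scripts to look and compute and a tool call to move; the robot and the scene stay as the last step left them, time stands still between calls to the robot, and variables do not carry over. Pictures are saved under pics/ and viewed, about 8 in all and at most 12, crops included, and the job is handed in when it is done.

Besides the shell and the picture viewer there is one more tool, called after "Emit:" in YAML: its name, and indented under it one key for each argument. apply_moves: Moves the arm, as the interface text tells. Its arguments: {"type":"object","properties":{"commands":{"type":"array"},"squeeze":{"type":"number"}},"required":["commands"]}

```bash
mkdir -p pics; cat > h.py <<'E'
from plant import *
import numpy as np, cv2
def w(cam,p):
    m=camera_model(cam); return np.array(m["R"]).T@(np.array(p)-np.array(m["t"]))
def px(cam,X):
    m=camera_model(cam); c=np.array(m["R"])@X+np.array(m["t"]); u=np.array(m["intrinsics"])@c; return u[:2]/u[2]
def cloud(cam,d):
    m=camera_model(cam);K=np.array(m["intrinsics"]); v,u=np.indices(d.shape)
    c=np.stack([(u-K[0,2])/K[0,0]*d,(v-K[1,2])/K[1,1]*d,d],-1)
    return (c-np.array(m["t"]))@np.array(m["R"])
E
python3 - <<'E'
from h import *
for c in("top","side"):
    im,d=read_camera(c); cv2.imwrite(f"pics/{c}.png",im); np.savez(f"{c}.npz",im=im,d=d)
    for q in("box","runner_tail","fork","stylus","stylus_tip"):
        for r in spot_point(q,c)[:4]:
            X=w(c,r["point"]); print(c,q,round(r["conf"],2),X.round(3),px(c,X).round())
print(read_state())
E
```

```text
top box 0.7 [0.195 0.333 0.002] [195. 323.]
top box 0.67 [ 0.356  0.567 -0.001] [116. 268.]
top box 0.64 [ 0.267 -0.23   0.004] [391. 296.]
top box 0.62 [0.544 0.164 0.004] [254. 204.]
top runner_tail 0.71 [0.307 0.356 0.137] [179. 281.]
top runner_tail 0.7 [ 0.375 -0.237  0.138] [401. 253.]
top runner_tail 0.59 [0.432 0.576 0.098] [103. 237.]
top runner_tail 0.47 [0.625 0.177 0.098] [248. 169.]
top fork 0.77 [ 0.503 -0.152 -0.003] [360. 217.]
top stylus 0.49 [ 0.506 -0.148  0.023] [360. 214.]
top stylus_tip 0.6 [0.541 0.162 0.   ] [255. 205.]
side box 0.91 [ 0.545  0.165 -0.003] [278. 213.]
side box 0.9 [ 0.356  0.57  -0.002] [206. 152.]
side box 0.84 [ 0.268 -0.229  0.   ] [215. 327.]
side box 0.6 [0.198 0.337 0.002] [170. 197.]
side runner_tail 0.65 [ 0.374 -0.231  0.136] [251. 289.]
side runner_tail 0.59 [0.625 0.183 0.098] [300. 183.]
side runner_tail 0.56 [0.431 0.576 0.095] [222. 128.]
side fork 0.68 [ 0.506 -0.147 -0.002] [291. 287.]
side fork 0.62 [ 0.666 -0.404 -0.001] [377. 350.]
side stylus 0.54 [ 0.509 -0.148  0.022] [293. 281.]
side stylus 0.32 [ 0.534  0.397 -0.001] [260. 171.]
side stylus_tip 0.63 [ 0.667 -0.402 -0.   ] [377. 349.]
{'t': 0.6, 'q': array([-1.25341179e+00,  1.30362968e-01,  1.48818782e+00,  3.79921399e-05,
        1.52298958e+00, -8.53950669e-02]), 'dq': array([ 1.46581426e-03,  2.04667339e-04,  6.53528916e-04, -3.04233536e-06,
        7.87217041e-04, -1.10574423e-03]), 'joint_torque': array([-1.21750322e-04, -5.59411240e+01, -4.91797221e+01,  7.66101829e-02,
        2.29700975e-02, -3.58474381e-05]), 'tool_pos': array([ 0.2352286 , -0.55198735,  0.21866405]), 'orientation': array([3.07805355e+00, 6.28404369e-01, 6.87130861e-05]), 'force': array([ 0.43799257,  0.58407854, -0.32800719]), 'wrist_torque': array([0.04987268, 0.01443876, 0.00907324]), 'opening': 0.09295553594902188}
```

View pics/top.png

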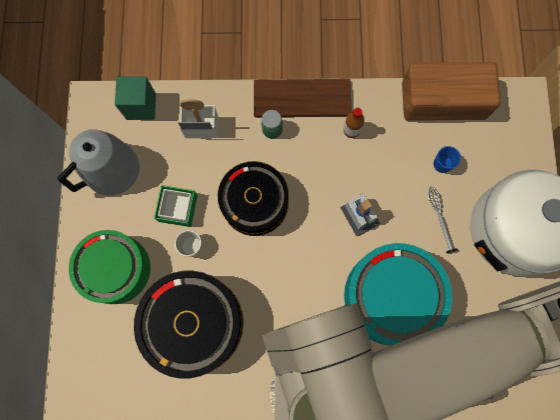

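View pics/side.png

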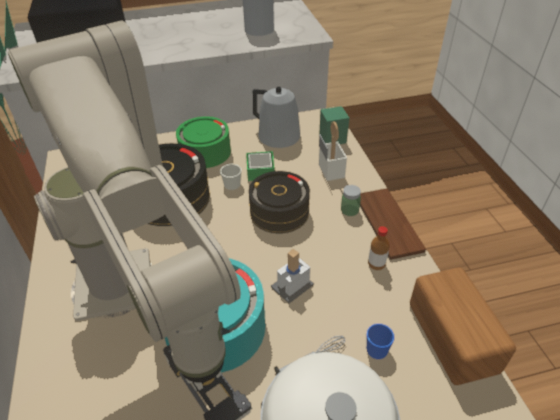

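Candidates (top picture) for the box: small black (254,197), large black (187,323), green (108,266), turquoise (398,295). I choose the small black one. For the stylus: the one in the fork at (360,213), not the utensil holder at (200,118). Close crop and measurements next.

```bash
python3 - <<'E'
from h import *
from scipy.optimize import least_squares
Z=np.load("top.npz"); im,d=Z["im"],Z["d"]; P=cloud("top",d)
# box top
m=(abs(P[...,2]-.1)<.006)&(np.hypot(P[...,0]-.545,P[...,1]-.165)<.12)
c,r=cv2.minEnclosingCircle(P[m][:,:2].astype(np.float32)); print("box",c,r,np.median(P[m][:,2]))
hsv=cv2.cvtColor(im,cv2.COLOR_BGR2HSV); near=np.hypot(P[...,0]-c[0],P[...,1]-c[1])<.095
def s(n,k):
    k=k&near&(d>0)
    if k.sum()<2: return
    Q=P[k][:,:2]-c; a=np.arctan2(Q[:,1],Q[:,0]); print(n,k.sum(),np.percentile(a,[2,50,98]),np.median(np.hypot(*Q.T)))
h,S,V=cv2.split(hsv)
s("red",((h<8)|(h>172))&(S>150)&(V>90)); s("white",(S<60)&(V>170)); s("gold",(h>14)&(h<30)&(S>120)&(V>90))
for lo,hi,n in((.068,.079,"prong"),(.08,.095,"collar"),(.12,.16,"handle"),(.004,.02,"base")):
    k=(P[...,2]>lo)&(P[...,2]<hi)&(np.hypot(P[...,0]-.505,P[...,1]+.15)<.075)
    if k.sum()>3:
        R=cv2.minAreaRect((P[k][:,:2]*1000).astype(np.float32)); print(n,k.sum(),R,P[k].mean(0).round(4))
cr=np.hstack([cv2.resize(im[155:240,210:295],(480,480),interpolation=2),cv2.resize(im[190:240,335:385],(320,320),interpolation=2)[:, :] if 0 else cv2.resize(im[190:240,335:365+0],(288,480),interpolation=2)])
Y=np.load("side.npz")["im"]
cr=np.hstack([cv2.resize(im[155:240,210:295],(400,400),interpolation=2),cv2.resize(im[185:240,330:385],(400,400),interpolation=2)])
cv2.imwrite("pics/crop.png",cr)
E
```

```text
box (0.5473024845123291, 0.162484273314476) 0.10100951045751572 0.10048260011559937
red 76 [0.37989461 0.6629855  0.94953994] 0.08045479060992783
white 11 [0.21244867 0.26308287 0.31962693] 0.08006186061702854
gold 97 [-3.00689663  1.14361922  2.9403997 ] 0.02343620122984034
prong 252 ((509.2654724121094, -146.86434936523438), (81.14859771728516, 55.201866149902344), 25.814746856689453) [ 0.5084 -0.1435  0.0748]
collar 81 ((508.4910888671875, -147.0758514404297), (76.89192199707031, 53.22123336791992), 29.601299285888672) [ 0.5054 -0.1425  0.0833]
handle 96 ((507.4540710449219, -148.33706665039062), (24.295780181884766, 24.169443130493164), 32.04426193237305) [ 0.5062 -0.1469  0.1427]
base 518 ((505.4921875, -147.7422637939453), (144.533935546875, 139.6378936767578), 20.173099517822266) [ 0.4914 -0.1463  0.0092]
```

View pics/crop.png

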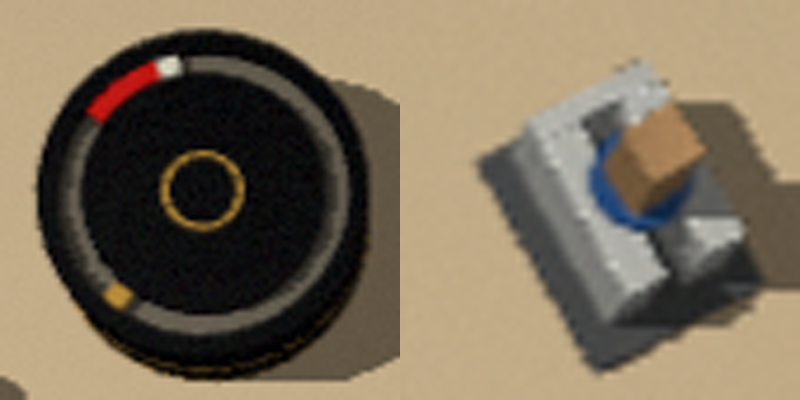

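The crop confirms the small black box: white tail at crop (170,67), red ahead of it counter-clockwise, brass stop at (118,296). The stylus is in the fork, slot yaw about 30° with the open end lower right. Moving above the fork.

Emit:
apply_moves:
  commands: [0,5,1,0,0,0,9.3,0,6,0,0,0,0,9.3,2,5.5,0,0,0,0,9.3,4,4.5,0,0,0,0.03,9.3,4,4.5,0,0,0,0.03,9.3,4,4.5,0,0,0,0.03,9.3,4,4,0,0,0,0.03,9.3,4,3,0,0,0,0,9.3]
  squeeze: 55

```text
t: 1.6
tool_pos: [0.4578, -0.1724, 0.2283]
orientation: [3.035, 0.806, 0.005]
force: [0.9, -1.0, 0.2]
opening: 0.0933
```

Emit:
apply_moves:
  commands: [4,2,0,0,0,0,9.3,0.9,0.5,0,0,0,0,9.3,0,0,0,0,0,0,9.3]

```text
t: 1.98
tool_pos: [0.5097, -0.1438, 0.2285]
orientation: [3.032, 0.814, 0.005]
force: [-0.0, -0.7, 0.2]
opening: 0.0928
```

```bash
python3 - <<'E'
from h import *
m=camera_model("wrist"); s=read_state(); print(s["tool_pos"],s["orientation"])
im,d=read_camera("wrist"); cv2.imwrite("pics/w1.png",im); np.savez("w1.npz",im=im,d=d)
R=np.array(m["R"]);t=np.array(m["t"]);print(-R.T@t, R, m["intrinsics"])
for q in("fork","stylus"):
  for r in spot_point(q,"wrist")[:2]: print(q,r["conf"],R.T@(np.array(r["point"])-t))
K=np.array(m["intrinsics"]);v,u=np.indices(d.shape); x=(u-K[0,2])/K[0,0];y=(v-K[1,2])/K[1,1];th=np.hypot(x,y)+1e-9
k=np.tan(np.minimum(th,1.45))/th; P=(np.stack([x*k*d,y*k*d,d],-1)-t)@R
for lo,hi,n in((.07,.079,"prong"),(.135,.155,"handletop"),(.0795,.083,"collar")):
    q=(d>0)&(P[...,2]>lo)&(P[...,2]<hi)&(np.hypot(P[...,0]-.507,P[...,1]+.147)<.06)
    if q.sum()>3: print(n,q.sum(),cv2.minAreaRect((P[q][:,:2]*1000).astype(np.float32)),np.median(P[q],0))
E
```

```text
[ 0.50966643 -0.14381717  0.22845639] [3.03225481 0.8142756  0.0051797 ]
[ 0.5701894  -0.10623764  0.39366278] [[ 0.50117682 -0.86533907  0.00317693]
 [-0.83714523 -0.48391172  0.25498492]
 [-0.21911106 -0.13045208 -0.96693981]] [[325.1922621    0.         277.56679172]
 [  0.         325.1922621  207.81961462]
 [  0.           0.           1.        ]]
fork 0.9 [ 0.50593642 -0.14686897 -0.0022471 ]
fork 0.73 [ 6.68720287e-01 -3.97647882e-01  1.80029065e-04]
stylus 0.61 [ 0.51060908 -0.14062919  0.01591554]
prong 2245 ((511.267578125, -143.00511169433594), (79.83900451660156, 54.44798278808594), 27.25885581970215) [ 0.52354558 -0.13729325  0.07391929]
handletop 902 ((509.6530456542969, -143.75045776367188), (24.567428588867188, 23.977066040039062), 31.199317932128906) [ 0.51090507 -0.14319976  0.14359666]
collar 313 ((513.7420654296875, -140.7809295654297), (29.53099822998047, 38.95856857299805), 33.89057922363281) [ 0.5192891  -0.13586709  0.080071  ]
```

View pics/w1.png

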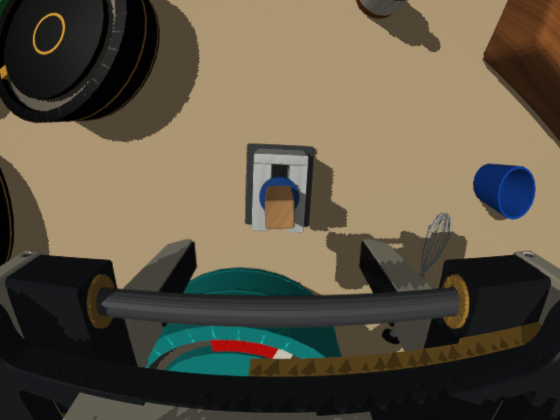

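The wrist view shows the stylus in the fork at (280,205), the handle between the jaws, and clear space for the fingers. Descending and gripping.

Emit:
apply_moves:
  commands: [0,0,-5,0,0,0.02,9.3,0,0,-5,0,0,0,9.3,0,0,-3,0,0,0,9.3,0,0,-1,0,0,0,7,0,0,0,0,0,0,3,0,0,0,0,0,0,1,0,0,0,0,0,0,1,0,0,0,0,0,0,1]
  squeeze: 55

```text
t: 3.12
tool_pos: [0.5086, -0.1514, 0.0928]
orientation: [3.02, 0.827, 0.02]
force: [0.7, -0.5, -0.3]
opening: 0.0474
```

Emit:
apply_moves:
  commands: [0.1,0.7,-0.6,0,0,0,5,0,0,0,0,0,0,5]

```text
t: 3.38
tool_pos: [0.5102, -0.1439, 0.0871]
orientation: [3.019, 0.827, 0.022]
force: [0.6, -0.2, -0.5]
opening: 0.0501
```

```bash
python3 - <<'E'
from h import *
s=read_state(); print(s["tool_pos"],s["orientation"],s["force"],s["opening"])
E
```

```text
[ 0.51019543 -0.14393299  0.08714854] [3.01921209 0.8272763  0.02153836] [ 0.58038586 -0.24921941 -0.50133221] 0.050133742265985416
```

```bash
cat >> h.py <<'E'
from scipy.spatial.transform import Rotation as Ro
def up(s,yaw=None):
    M=Ro.from_rotvec(s["orientation"]).as_matrix(); 
    if yaw is None: yaw=np.arctan2(M[1,1],M[0,1])
    y=np.array([np.cos(yaw),np.sin(yaw),0]);z=np.array([0,0,-1.]);T=np.stack([np.cross(y,z),y,z],1)
    return np.degrees(yaw),(Ro.from_matrix(T)*Ro.from_matrix(M).inv()).as_rotvec().round(4)
E
python3 - <<'E'
from h import *
print(up(read_state()))
E
```

```text
(np.float64(-59.3578623718676), array([ 0.007 ,  0.0162, -0.0001]))
```

Emit:
apply_moves:
  commands: [0,0,0,0.007,0.016,0,5,0,0,0,0,0,0,2,0,0,0,0,0,0,1,0,0,0,0,0,0,1,0,0,0,0,0,0,1]
  squeeze: 55

```text
t: 4.0
tool_pos: [0.5102, -0.1439, 0.087]
orientation: [-3.029, -0.831, 0.002]
force: [-0.2, -0.3, -0.8]
opening: 0.0235
```

```bash
python3 - <<'E'
from h import *
s=read_state(); print(s["tool_pos"],s["force"],s["opening"],up(s))
E
```

```text
[ 0.51022843 -0.14386141  0.08696801] [-0.22372575 -0.3050948  -0.7657341 ] 0.023507073182483528 (np.float64(-59.33065286292023), array([-0.0005, -0.0013, -0.    ]))
```

Emit:
apply_moves:
  commands: [0,0,2,0,0,0,1,0,0,4,0,0,0,1,0,0,5,0,0,0,1,0,0,3,0,0,0,1,2,4,1,0,0,-0.1,1,2,5,0,0,0,-0.1,1,2,5,0,0,0,-0.1,1,2,5,0,0,0,-0.1,1]

```text
t: 5.0
tool_pos: [0.5894, 0.0479, 0.2418]
orientation: [-3.134, -0.18, -0.0]
force: [0.3, -1.2, -0.9]
opening: 0.0239
```

Emit:
apply_moves:
  commands: [2,5,0,0,0,-0.1,1,1,4,0,0,0,-0.03,1,0,0,0,0,0,0,1,0,0,0,0,0,0,1]

```text
t: 5.5
tool_pos: [0.6198, 0.1443, 0.2404]
orientation: [-3.14, 0.025, 0.002]
force: [-0.5, -0.7, -0.5]
opening: 0.0235
```

```bash
cat >> h.py <<'E'
def wcloud():
    m=camera_model("wrist"); im,d=read_camera("wrist")
    R=np.array(m["R"]);t=np.array(m["t"]);K=np.array(m["intrinsics"]);v,u=np.indices(d.shape); x=(u-K[0,2])/K[0,0];y=(v-K[1,2])/K[1,1];th=np.hypot(x,y)+1e-9
    k=np.tan(np.minimum(th,1.45))/th; return im,d,(np.stack([x*k*d,y*k*d,d],-1)-t)@R
def boxfit(im,d,P,c0=(.547,.1625)):
    from scipy.optimize import least_squares
    near=(d>0)&(np.hypot(P[...,0]-c0[0],P[...,1]-c0[1])<.12)
    h,S,V=cv2.split(cv2.cvtColor(im,cv2.COLOR_BGR2HSV))
    top=near&(abs(P[...,2]-.1)<.004); fl=near&(abs(P[...,2]-.088)<.004)
    c,r=cv2.minEnclosingCircle(P[top][:,:2].astype(np.float32)); print("top circle",np.round(c,4),round(r,4),"z",np.median(P[top][:,2]))
    Q=P[fl][:,:2]; Q=Q[abs(np.hypot(*(Q-c0).T)-.0805)<.012]
    f=least_squares(lambda p:np.hypot(Q[:,0]-p[0],Q[:,1]-p[1])-.0805,c0,loss="soft_l1",f_scale=.002); print("seam floor",len(Q),f.x.round(4),"z",np.median(P[fl][:,2]))
    c=f.x
    for n,k in(("red",((h<8)|(h>172))&(S>150)&(V>90)),("white",(S<60)&(V>170)),("gold",(h>12)&(h<30)&(S>110)&(V>90))):
        k=k&near;q=P[k][:,:2]-c;r=np.hypot(*q.T);g=abs(r-.0805)<.009;q=q[g]
        if len(q)>2:
            a=np.arctan2(q[:,1],q[:,0]);print(n,len(q),np.percentile(a,[2,50,98]).round(3),"r",np.median(r[g]).round(4))
E
python3 - <<'E'
from h import *
s=read_state(); print(s["tool_pos"],s["force"],s["opening"],up(s))
im,d,P=wcloud(); cv2.imwrite("pics/w2.png",im); np.savez("w2.npz",im=im,d=d,P=P); boxfit(im,d,P)
Z=np.load("top.npz");boxfit(Z["im"],Z["d"],cloud("top",Z["d"]))
for c in("side",):
    im,d=read_camera(c); cv2.imwrite("pics/s2.png",im); np.savez("s2.npz",im=im,d=d);boxfit(im,d,cloud(c,d))
E
```

```text
[0.61982015 0.14434421 0.24040072] [-0.54152771 -0.73397208 -0.45026184] 0.023519944823052183 (np.float64(-90.90410305196419), array([-0.0019, -0.0013, -0.    ]))
top circle [0.5482 0.1663] 0.1009 z 0.09876900083488327
seam floor 2209 [0.5476 0.1669] z 0.086941718013871
red 590 [0.354 0.629 0.927] r 0.0814
white 151 [0.183 0.256 0.331] r 0.0814
gold 1385 [-0.374 -0.311 -0.177] r 0.0864
top circle [0.5473 0.1625] 0.101 z 0.10037871033618698
seam floor 492 [0.5492 0.163 ] z 0.0885888583910209
red 76 [0.382 0.672 0.965] r 0.0788
white 11 [0.211 0.263 0.321] r 0.0781
gold 23 [2.397 2.486 2.571] r 0.0832
top circle [0.5542 0.1651] 0.1053 z 0.10066350121270468
seam floor 158 [0.5515 0.1727] z 0.08896458777165972
red 24 [0.345 0.588 0.948] r 0.0785
white 127 [-3.103 -0.423  3.111] r 0.0796
gold 23 [0.753 2.591 2.665] r 0.0801
```

View pics/w2.png

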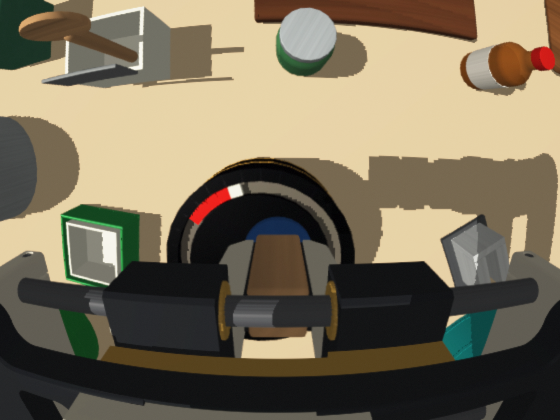

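```bash
python3 - <<'E'
from h import *
Z=np.load("w2.npz");im,d,P=Z["im"],Z["d"],Z["P"]; h,S,V=cv2.split(cv2.cvtColor(im,cv2.COLOR_BGR2HSV))
near=(d>0)&(abs(P[...,0]-.62)<.05)&(abs(P[...,1]-.144)<.03)
hd=near&(h>5)&(h<20)&(S>70)&(P[...,2]>.225)
for a,b in((.24,.26),(.26,.28),(.28,.295),(.295,.31)):
    q=P[hd&(P[...,2]>a)&(P[...,2]<b)]
    if len(q)>5: print("handle",a,len(q),np.percentile(q,[2,98],0).round(4).tolist())
q=P[near&(h>100)&(h<130)&(S>120)&(P[...,2]<.245)]
print("collar",len(q),np.percentile(q,[1,99],0).round(4).tolist()); 
s=q[abs(q[:,2]-np.median(q[:,2]))<.003]
from scipy.optimize import least_squares
hull=cv2.convexHull((s[:,:2]*1000).astype(np.float32))[:,0]/1000; hull=hull[hull[:,0]>.628]
print(least_squares(lambda p:np.hypot(*(hull-p).T)-.02,[.62,.144],loss="soft_l1",f_scale=.001).x)
E
```

```text
handle 0.24 673 [[0.6273, 0.1342, 0.2404], [0.6307, 0.1573, 0.2597]]
handle 0.26 955 [[0.6283, 0.1342, 0.2605], [0.6306, 0.1575, 0.2797]]
handle 0.28 1007 [[0.6269, 0.1338, 0.2804], [0.6308, 0.1576, 0.2948]]
handle 0.295 1037 [[0.6071, 0.1344, 0.2952], [0.6304, 0.1573, 0.2985]]
collar 920 [[0.5933, 0.1245, 0.0795], [0.6445, 0.1633, 0.2347]]
[0.61853042 0.14600319]
```

Emit:
apply_moves:
  commands: [0.9,2.2,-3,0,0,0,1,0,0,-3,0,0,0,1,0,0,-0.6,0,0,0,1,0,0,0,0,0,0,1]

```text
t: 6.1
tool_pos: [0.63, 0.1611, 0.1759]
orientation: [-3.139, 0.036, -0.004]
force: [-0.6, -1.3, -0.5]
opening: 0.024
```

```bash
python3 - <<'E'
from h import *
s=read_state(); print(s["tool_pos"],s["force"],up(s))
im,d,P=wcloud(); boxfit(im,d,P)
h,S,V=cv2.split(cv2.cvtColor(im,cv2.COLOR_BGR2HSV))
c=s["tool_pos"]; near=(d>0)&(np.hypot(P[...,0]-c[0],P[...,1]-c[1])<.035)
q=P[near&(h>5)&(h<20)&(S>70)&(P[...,2]>c[2])]; print("handle",np.percentile(q,[2,98],0).round(4).tolist())
a,_=read_camera("side")
u=px("side",np.array([.629,.167,.1])).astype(int); print(u)
A=cv2.resize(a[u[1]-50:u[1]+40,u[0]-55:u[0]+45],(400,360),interpolation=2); B=cv2.resize(im[140:320,180:380],(400,360),interpolation=2)
cv2.imwrite("pics/c3.png",np.hstack([A,B]))
E
```

```text
[0.63001765 0.16113788 0.17591577] [-0.58168005 -1.33298182 -0.52089099] (np.float64(-91.31122454285453), array([-0.0021,  0.0026,  0.    ]))
top circle [0.5729 0.1666] 0.0923 z 0.09871287294658987
seam floor 1672 [0.5481 0.1676] z 0.08699595512569082
red 849 [0.346 0.625 0.934] r 0.0806
white 209 [0.179 0.252 0.323] r 0.0811
gold 307 [-0.215 -0.079  0.083] r 0.0729
handle [[0.6188, 0.1352, 0.1812], [0.661, 0.1858, 0.2913]]
[302 185]
```

View pics/c3.png

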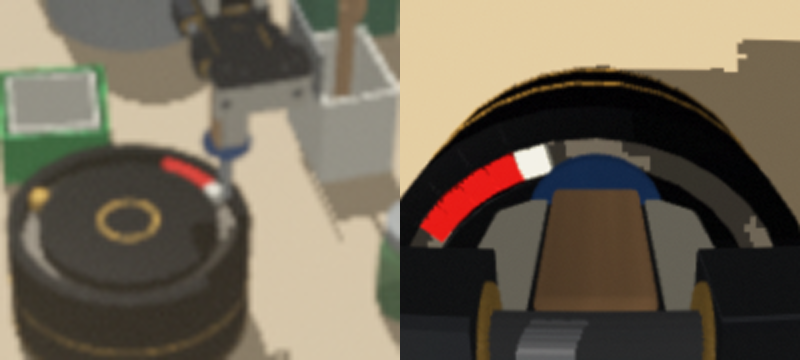

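The side crop shows the tip (225,195) over the seam just clockwise of the white tail (213,188). The wrist crop agrees. Lowering gently.

Emit:
apply_moves:
  commands: [-0.1,0,-0.7,0,0,0.02,1,0,0,-0.6,0,0,0,1,0,0,-0.4,0,0,0,1,0,0,0,0,0,0,1]

```text
t: 6.7
tool_pos: [0.6306, 0.1613, 0.1612]
orientation: [-3.139, 0.002, -0.012]
force: [-0.2, -0.1, -0.1]
opening: 0.0239
```

```bash
python3 - <<'E'
from h import *
s=read_state(); print(s["tool_pos"],s["force"],up(s),s["opening"])
E
```

```text
[0.63061853 0.16131566 0.16123745] [-0.1821272  -0.10683719 -0.10682953] (np.float64(-90.08598972451514), array([-0.0031,  0.0076,  0.    ])) 0.02390651825478886
```

```bash
cat > plan.py <<'E'
from h import *
import sys
c=np.array([.549,.1655]);R=.0803
def plan(n=8,st=.056,zt=.158,thmax=9):
    s=read_state();p=s["tool_pos"];q=p[:2]-c;th=np.arctan2(q[1],q[0])
    print("r",np.hypot(*q).round(4),"th",th.round(3),"z",p[2].round(4),"F",s["force"].round(1),"open",s["opening"].round(4))
    yaw,_=up(s);_,e=up(s,th-np.pi/2);print("yaw",yaw,"err",e)
    x=p.copy()
    for i in range(n):
        th=min(th+st,thmax);w=np.array([c[0]+R*np.cos(th),c[1]+R*np.sin(th),zt]);print(((w-x)*100).round(2).tolist());x=w
plan(*map(float,[])) if len(sys.argv)<2 else plan(int(sys.argv[1]),float(sys.argv[2]))
E
python3 plan.py
```

```text
Traceback (most recent call last):
  File "plan.py", line 11, in <module>
    plan(*map(float,[])) if len(sys.argv)<2 else plan(int(sys.argv[1]),float(sys.argv[2]))
    ~~~~^^^^^^^^^^^^^^^^
  File "plan.py", line 6, in plan
    print("r",np.hypot(*q).round(4),"th",th.round(3),"z",p[2].round(4),"F",s["force"].round(1),"open",s["opening"].round(4))
                                                                                                      ^^^^^^^^^^^^^^^^^^
AttributeError: 'float' object has no attribute 'round'
```

```bash
sed -i 's/s\["opening"\].round(4)/s["opening"]/' plan.py; python3 plan.py
```

```text
r 0.0817 th -0.051 z 0.1612 F [-0.2 -0.1 -0.1] open 0.02390651825478886
yaw -90.08598972451514 err [-0.0029  0.0077 -0.0497]
[-0.13, 0.46, -0.32]
[-0.01, 0.45, 0.0]
[-0.04, 0.45, 0.0]
[-0.06, 0.44, 0.0]
[-0.09, 0.44, 0.0]
[-0.11, 0.43, 0.0]
[-0.14, 0.43, 0.0]
[-0.16, 0.42, 0.0]
```

Emit:
apply_moves:
  commands: [-0.1,0,-0.3,-0.003,0.008,0,1,0,0.4,0,0,0,0,1,-0.03,0.45,0,0,0,0.05,1,-0.04,0.45,0,0,0,0.05,1,-0.07,0.45,0,0,0,0.05,1]

```text
t: 7.32
tool_pos: [0.6284, 0.1796, 0.1583]
orientation: [3.132, 0.239, -0.001]
force: [-0.1, -2.1, -1.0]
opening: 0.0237
```

```bash
python3 plan.py
```

```text
r 0.0807 th 0.175 z 0.1583 F [-0.1 -2.1 -1. ] open 0.02368150697872771
yaw -81.2696813020399 err [ 0.0009 -0.0007  0.0231]
[-0.13, 0.43, -0.03]
[-0.12, 0.43, 0.0]
[-0.14, 0.43, 0.0]
[-0.16, 0.42, 0.0]
[-0.19, 0.41, 0.0]
[-0.21, 0.4, 0.0]
[-0.23, 0.39, 0.0]
[-0.25, 0.37, 0.0]
```

Emit:
apply_moves:
  commands: [-0.12,0.43,-0.03,0,0,0.06,1,-0.12,0.43,0,0,0,0.06,1,-0.14,0.43,0,0,0,0.06,1,-0.16,0.42,0,0,0,0.06,1,-0.19,0.41,0,0,0,0.06,1,-0.21,0.4,0,0,0,0.06,1]

```text
t: 8.07
tool_pos: [0.6202, 0.2037, 0.1583]
orientation: [3.028, 0.811, 0.002]
force: [1.0, -3.2, -0.8]
opening: 0.0238
```

```bash
python3 plan.py
```

```text
r 0.0808 th 0.493 z 0.1583 F [ 1.  -3.2 -0.8] open 0.023778567447812506
yaw -60.00068674342038 err [ 0.0062  0.0026 -0.0308]
[-0.27, 0.37, -0.03]
[-0.25, 0.38, 0.0]
[-0.27, 0.36, 0.0]
[-0.29, 0.35, 0.0]
[-0.3, 0.33, 0.0]
[-0.32, 0.31, 0.0]
[-0.34, 0.29, 0.0]
[-0.36, 0.27, 0.0]
```

Emit:
apply_moves:
  commands: [-0.26,0.37,-0.03,0.005,0.003,0.03,1,-0.25,0.38,0,0,0,0.05,1,-0.27,0.36,0,0,0,0.05,1,-0.29,0.35,0,0,0,0.05,1,-0.3,0.33,0,0,0,0.06,1,-0.32,0.31,0,0,0,0.06,1,-0.34,0.29,0,0,0,0.06,1,-0.36,0.27,0,0,0,0.06,1]

```text
t: 9.07
tool_pos: [0.5973, 0.2301, 0.1584]
orientation: [2.788, 1.44, 0.003]
force: [1.7, -0.8, -0.8]
opening: 0.0237
```

```bash
python3 plan.py
```

```text
r 0.0807 th 0.929 z 0.1584 F [ 1.7 -0.8 -0.8] open 0.023661182877609082
yaw -35.34800732950616 err [ 0.0024  0.0034 -0.0247]
[-0.39, 0.23, -0.04]
[-0.38, 0.24, 0.0]
[-0.39, 0.22, 0.0]
[-0.41, 0.19, 0.0]
[-0.42, 0.17, 0.0]
[-0.42, 0.15, 0.0]
[-0.43, 0.12, 0.0]
[-0.44, 0.1, 0.0]
```

Emit:
apply_moves:
  commands: [-0.38,0.24,-0.04,0.002,0.003,0.03,1,-0.38,0.24,0,0,0,0.05,1,-0.39,0.22,0,0,0,0.05,1,-0.41,0.19,0,0,0,0.05,1,-0.42,0.17,0,0,0,0.05,1,-0.42,0.15,0,0,0,0.06,1,-0.43,0.12,0,0,0,0.06,1,-0.44,0.1,0,0,0,0.06,1]

```text
t: 10.07
tool_pos: [0.5653, 0.2455, 0.1591]
orientation: [2.43, 1.99, 0.007]
force: [2.9, -1.3, -2.2]
opening: 0.0237
```

```bash
python3 plan.py
```

```text
r 0.0817 th 1.37 z 0.1591 F [ 2.9 -1.3 -2.2] open 0.023653861700601506
yaw -11.350255988444404 err [-0.0024  0.0041 -0.0023]
[-0.47, -0.06, -0.11]
[-0.45, 0.05, 0.0]
[-0.45, 0.03, 0.0]
[-0.45, 0.0, 0.0]
[-0.45, -0.02, 0.0]
[-0.45, -0.05, 0.0]
[-0.44, -0.07, 0.0]
[-0.44, -0.1, 0.0]
```

Emit:
apply_moves:
  commands: [-0.45,-0.02,-0.1,-0.002,0.004,0.04,1,-0.45,0.05,0,0,0,0.05,1,-0.43,0.02,0,0,0,0.05,1,-0.35,0,0,0,0,0.04,1,-0.2,-0.02,0,0,0,0.02,1]

```text
t: 10.7
tool_pos: [0.5471, 0.2478, 0.1597]
orientation: [-2.213, -2.228, -0.009]
force: [4.4, -0.5, -1.6]
opening: 0.0236
```

```bash
python3 plan.py
```

```text
r 0.0823 th 1.593 z 0.1597 F [ 4.4 -0.5 -1.6] open 0.023645209934953018
yaw 0.3897591806210813 err [-0.0047  0.0034  0.0157]
[-0.44, -0.23, -0.17]
[-0.45, -0.05, 0.0]
[-0.44, -0.07, 0.0]
[-0.44, -0.1, 0.0]
[-0.43, -0.12, 0.0]
[-0.43, -0.15, 0.0]
[-0.42, -0.17, 0.0]
[-0.41, -0.19, 0.0]
```

Emit:
apply_moves:
  commands: [-0.25,-0.1,-0.1,-0.004,0.003,0,1,-0.25,-0.03,0,0,0,0,1,-0.2,0,0,0,0,0,1]

```text
t: 11.08
tool_pos: [0.5457, 0.2481, 0.1616]
orientation: [2.212, 2.221, 0.021]
force: [6.2, 0.3, -0.6]
opening: 0.0236
```

```bash
python3 plan.py | head -2; python3 - <<'E'
from h import *
im,d,P=wcloud(); boxfit(im,d,P,(.549,.1655)); cv2.imwrite("pics/w4.png",im)
im,d=read_camera("side"); boxfit(im,d,cloud("side",d),(.549,.1655));u=px("side",np.array([.549,.18,.1])).astype(int);cv2.imwrite("pics/s4.png",cv2.resize(im[u[1]-50:u[1]+40,u[0]-60:u[0]+60],(800,600),interpolation=2))
E
```

```text
r 0.0827 th 1.611 z 0.1616 F [ 6.2  0.3 -0.6] open 0.023552954843568827
yaw 0.23977125230360127 err [-0.0052  0.014   0.0357]
top circle [0.5485 0.2023] 0.0878 z 0.0988226233374567
seam floor 1152 [0.5481 0.1661] z 0.08717374469133865
red 851 [1.814 2.104 2.368] r 0.0819
white 8 [1.746 1.762 1.774] r 0.086
gold 623 [1.478 1.673 2.496] r 0.0751
top circle [0.5512 0.1652] 0.1046 z 0.10037528717978098
seam floor 172 [0.5522 0.1742] z 0.0887669926155848
red 26 [1.893 2.176 2.472] r 0.0769
white 57 [1.166 1.839 2.644] r 0.0805
gold 21 [2.473 2.637 2.727] r 0.0801
```

View pics/s4.png

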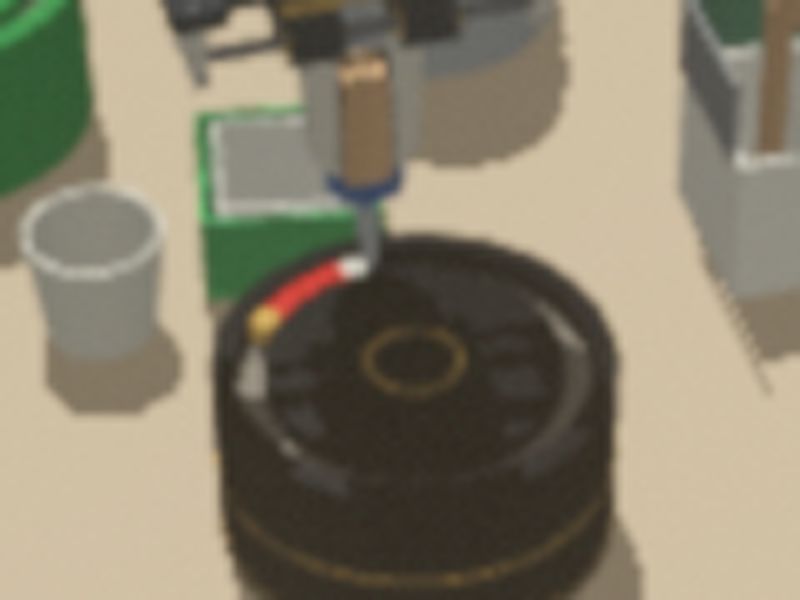

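The red head meets the brass stop at (263,318), with the tip right behind the white tail at (365,262). Force is up to 6 N with little motion. One last firm push with z corrected.

Emit:
apply_moves:
  commands: [-0.3,0,-0.3,-0.005,0.014,0,1,-0.3,0,-0.2,0,0,0,1,-0.2,0,-0.1,0,0,0,1]

```text
t: 11.55
tool_pos: [0.5453, 0.2492, 0.1619]
orientation: [2.214, 2.215, 0.025]
force: [5.1, 0.0, -1.6]
opening: 0.0236
```

```bash
python3 plan.py | head -2; python3 - <<'E'
from h import *
im,d,P=wcloud(); boxfit(im,d,P,(.549,.1655))
h,S,V=cv2.split(cv2.cvtColor(im,cv2.COLOR_BGR2HSV)); q=P[(d>0)&(h>100)&(h<130)&(S>120)&(np.hypot(P[...,0]-.546,P[...,1]-.248)<.035)&(P[...,2]>.12)]
print("collar z",len(q),np.percentile(q[:,2],[10,50,90]))
E
```

```text
r 0.0838 th 1.615 z 0.1619 F [ 5.1  0.  -1.6] open 0.02362517403074572
yaw 0.0346434926687877 err [-0.0044  0.0181  0.0434]
top circle [0.5489 0.2018] 0.0872 z 0.09884144463245725
seam floor 1102 [0.549  0.1655] z 0.08715223985722612
red 803 [1.831 2.122 2.373] r 0.0831
gold 538 [1.503 1.68  2.48 ] r 0.0771
collar z 848 [0.15268676 0.1547274  0.1555511 ]
```

Emit:
apply_moves:
  commands: [0.2,-0.2,-0.3,-0.004,0.018,0,1,0,0,-0.1,0,0,0,1]

```text
t: 11.85
tool_pos: [0.5476, 0.2476, 0.1585]
orientation: [-2.221, -2.221, -0.001]
force: [1.3, 0.4, -0.2]
opening: 0.024
```

```bash
python3 plan.py | head -2
```

```text
r 0.0821 th 1.587 z 0.1585 F [ 1.3  0.4 -0.2] open 0.02403457317687376
yaw -0.02015918754949355 err [-0.0009  0.      0.017 ]
```

Emit:
apply_moves:
  commands: [-0.2,-0.05,-0.05,0,0,0,1,-0.15,-0.05,-0.05,0,0,0,1]

```text
t: 12.1
tool_pos: [0.5468, 0.2474, 0.1586]
orientation: [2.221, 2.219, 0.01]
force: [7.5, 1.7, -1.2]
opening: 0.0238
```

```bash
python3 plan.py | head -2
```

```text
r 0.0819 th 1.597 z 0.1586 F [ 7.5  1.7 -1.2] open 0.023780658976086853
yaw -0.05932273478626526 err [-0.003   0.0061  0.0277]
```

Emit:
apply_moves:
  commands: [0.2,0,0,0,0,0,1,0,0,1,0,0,0,1,0,0,3,0,0,0,1,0,0,4,0,0,0,1,0,-3,1,0,0,-0.1,1,-0.5,-5,0,0,0,-0.14,1,-0.5,-5,0,0,0,-0.14,1,-0.5,-5,0,0,0,-0.14,1]

```text
t: 13.1
tool_pos: [0.5277, 0.0659, 0.2519]
orientation: [-2.721, -1.56, 0.001]
force: [1.0, -0.9, -0.6]
opening: 0.0239
```

```bash
python3 - <<'E'
from h import *
im,d=read_camera("top"); boxfit(im,d,cloud("top",d)); cv2.imwrite("pics/t5.png",im)
s=read_state(); print(s["tool_pos"],up(s,np.radians(-59.3)))
E
```

```text
top circle [0.5472 0.1621] 0.1005 z 0.10019454507250125
seam floor 267 [0.5489 0.1636] z 0.08897836793229184
red 81 [1.823 2.101 2.393] r 0.0813
white 25 [-2.221  1.678  1.787] r 0.0786
gold 21 [2.422 2.505 2.573] r 0.0823
[0.52740567 0.06033987 0.25199009] (np.float64(-59.300000000000004), array([-0.0009, -0.0033, -0.4951]))
```

Emit:
apply_moves:
  commands: [-0.4,-4.5,0,0,0,-0.14,1,-0.4,-4.5,-1,0,0,-0.14,1,-0.4,-4.5,-1,0,0,-0.14,1,-0.4,-4,-1,0,0,-0.05,1,0,-1.5,-1,0,0,0,1,0,0,0,0,0,0,1]

```text
t: 13.9
tool_pos: [0.5084, -0.1344, 0.2133]
orientation: [-3.02, -0.846, 0.006]
force: [0.6, 0.5, -1.6]
opening: 0.0238
```

```bash
python3 - <<'E'
from h import *
s=read_state(); print(s["tool_pos"],up(s,np.radians(-59.3)),(np.array([.5102,-.1439,.087])-s["tool_pos"])*100)
E
```

```text
[ 0.50836028 -0.13439372  0.21325183] (np.float64(-59.300000000000004), array([-0.0042, -0.005 , -0.0103])) [  0.18397153  -0.95062849 -12.62518327]
```

Emit:
apply_moves:
  commands: [0.18,-0.95,0,-0.004,-0.005,-0.01,1,0,0,-3,0,0,0,1,0,0,-2,0,0,0,1,0,0,0,0,0,0,1]

```text
t: 14.4
tool_pos: [0.5127, -0.141, 0.1649]
orientation: [3.025, 0.84, 0.006]
force: [0.1, -0.4, -1.0]
opening: 0.0237
```

```bash
python3 - <<'E'
from h import *
s=read_state(); print(s["tool_pos"],up(s,np.radians(-59.3)),(np.array([.5102,-.1439,.087])-s["tool_pos"])*100)
im,d=read_camera("side"); u=px("side",np.array([.508,-.145,.09])).astype(int);cv2.imwrite("pics/s6.png",cv2.resize(im[u[1]-40:u[1]+40,u[0]-50:u[0]+50],(600,480),interpolation=2))
E
```

```text
[ 0.5127259  -0.14098301  0.16493446] (np.float64(-59.300000000000004), array([ 0.0005,  0.0043, -0.0061])) [-0.2525902  -0.29169883 -7.79344612]
```

View pics/s6.png

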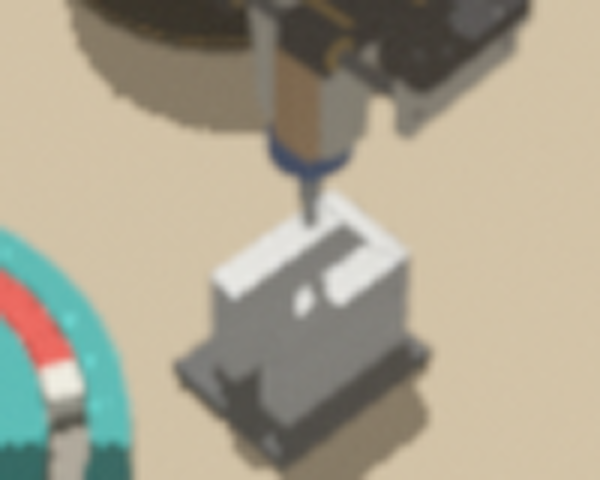

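The side view shows the stylus upright with its tip (315,222) above the slot. Correcting 2.5/2.9 mm and descending in stages.

Emit:
apply_moves:
  commands: [-0.25,-0.29,0,0,0.004,0,1,0,0,-1,0,0,0,1,0,0,-1,0,0,0,1,0,0,0,0,0,0,1]

```text
t: 14.95
tool_pos: [0.5123, -0.1443, 0.1477]
orientation: [3.023, 0.842, 0.007]
force: [0.5, 0.6, 0.6]
opening: 0.0236
```

```bash
cat > f.py <<'E'
from h import *
s=read_state(); print(s["tool_pos"],s["force"].round(1),up(s,np.radians(-59.3)),(np.array([.5102,-.1439,.087])-s["tool_pos"])*100)
E
python3 f.py
```

```text
[ 0.51233984 -0.14427459  0.14774259] [0.5 0.6 0.6] (np.float64(-59.300000000000004), array([ 0.0026,  0.0056, -0.0072])) [-0.21398385  0.03745894 -6.07425945]
```

Emit:
apply_moves:
  commands: [-0.21,0.04,-0.3,0.002,0.006,-0.007,1,-0.05,0,-1,0,0,0,1,-0.05,0,-1,0,0,0,1,0,0,-0.5,0,0,0,1]

```text
t: 15.45
tool_pos: [0.509, -0.144, 0.1181]
orientation: [3.029, 0.831, -0.001]
force: [-0.1, 0.7, -0.9]
opening: 0.0238
```

```bash
python3 f.py
```

```text
[ 0.50903973 -0.14395882  0.11806681] [-0.1  0.7 -0.9] (np.float64(-59.300000000000004), array([ 0.0005, -0.0006,  0.0005])) [ 0.11602677  0.00588195 -3.10668094]
```

In the slot now (tip 51 mm, no side force).

Emit:
apply_moves:
  commands: [0.1,0,-1,0,0,0,1,0,0,-1,0,0,0,1,0,0,-0.7,0,0,0,1,0,0,0,0,0,0,1]

```text
t: 15.95
tool_pos: [0.5095, -0.1437, 0.0881]
orientation: [-3.029, -0.831, 0.003]
force: [0.1, -0.0, -0.7]
opening: 0.0241
```

```bash
python3 f.py
```

```text
[ 0.50946644 -0.14368688  0.08806039] [ 0.1 -0.  -0.7] (np.float64(-59.300000000000004), array([-0.0001, -0.0022,  0.0005])) [ 0.07335622 -0.02131165 -0.10603856]
```

Emit:
apply_moves:
  commands: [0,0,-0.1,0,0,0,1,0,0,0,0,0,0,3,0,0,0,0,0,0,5,0,0,0,0,0,0,5,0,0,0,0,0,0,5]

```text
t: 16.58
tool_pos: [0.5107, -0.1442, 0.0887]
orientation: [3.029, 0.831, 0.0]
force: [0.0, 0.6, 0.2]
opening: 0.0494
```

Emit:
apply_moves:
  commands: [0,0,2,0,0,0,5,0,0,3,0,0,0,5,0,0,4,0,0,0,5,0,0,5,0,0,0,5,-1,0,4,0,0,0,5,-5,0,0,0,0,0,5,-5,0,0,0,0,0,5,0,0,0,0,0,0,5]

```text
t: 17.58
tool_pos: [0.3966, -0.1435, 0.2745]
orientation: [3.027, 0.831, 0.0]
force: [0.8, -0.5, 0.5]
opening: 0.0495
```

```bash
python3 - <<'E'
from h import *
s=read_state(); print(s["tool_pos"],s["force"].round(1),s["opening"])
c=[]
for n in("top","side"):
    im,d=read_camera(n); P=cloud(n,d)
    for q in("fork","stylus"):
        for r in spot_point(q,n)[:1]: print(n,q,round(r["conf"],2),w(n,r["point"]).round(3))
    boxfit(im,d,P)
    for lo,hi,nm in((.12,.16,"handle"),(.138,.15,"handletop")):
        k=(P[...,2]>lo)&(P[...,2]<hi)&(np.hypot(P[...,0]-.508,P[...,1]+.146)<.04)
        if k.sum()>3: print(nm,k.sum(),P[k].mean(0).round(4),P[k][:,2].max())
    c.append(im)
u=px("side",np.array([.508,-.145,.09])).astype(int);v=px("side",np.array([.549,.165,.1])).astype(int)
f=lambda u:cv2.resize(c[1][u[1]-45:u[1]+45,u[0]-45:u[0]+45],(400,400),interpolation=2)
cv2.imwrite("pics/end.png",np.hstack([f(u),f(v)]))
E
```

```text
[ 0.39655294 -0.14354745  0.27450513] [ 0.8 -0.5  0.5] 0.04951723904250274
top fork 0.75 [ 0.502 -0.15   0.   ]
top stylus 0.43 [ 0.504 -0.148  0.021]
top circle [0.5471 0.1621] 0.1007 z 0.10020847330597774
seam floor 488 [0.5494 0.1626] z 0.08848196568880176
red 80 [1.824 2.096 2.388] r 0.0827
white 14 [1.689 1.746 1.796] r 0.0819
gold 20 [2.428 2.489 2.56 ] r 0.0828
handle 42 [ 0.5064 -0.1383  0.1414] 0.14904755812876727
handletop 32 [ 0.5078 -0.1392  0.1455] 0.14904755812876727
side fork 0.98 [ 0.505 -0.151 -0.003]
side stylus 0.77 [ 0.51  -0.144  0.023]
top circle [0.5577 0.1666] 0.1033 z 0.10070831301902974
seam floor 99 [0.5525 0.1737] z 0.08856718054542624
red 17 [1.92  2.14  2.359] r 0.0767
white 8 [1.176 1.304 1.827] r 0.0863
handle 127 [ 0.508  -0.1482  0.1385] 0.15010286929208433
handletop 74 [ 0.5093 -0.1461  0.1446] 0.14939269806096694
```

View pics/end.png

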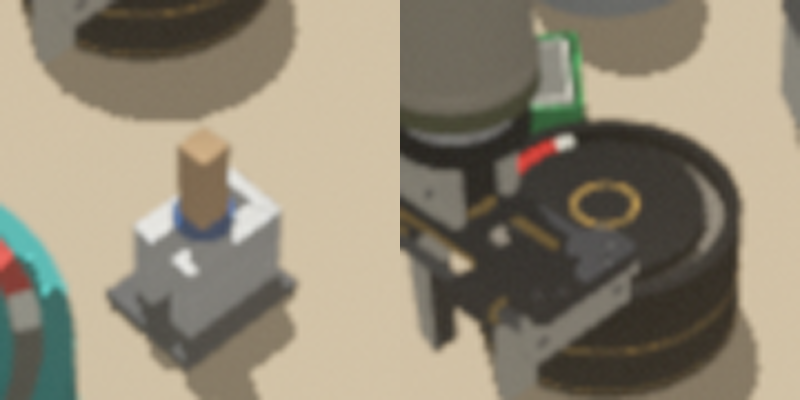

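The stylus hangs upright in the fork with its collar on the prongs (205,215). The runner's red head ends at 2.39 rad and the brass stop begins at about 2.42 rad, so it is home. The robot is clear of everything, so I am handing in.

```bash
python3 -c "
from plant import *
print(close_job())"
```

```text
the job is handed in; nothing more can be done
None
```

I pushed the runner home on the smaller black box, hung the stylus back in the fork stand and let go. The job was handed in about 17.6 s in on the robot's clock (limit 58 s), and it reports no verdict.

- **Push:** the tip was about 3–8 mm above the seam floor and followed the seam at roughly 3.6 cm/s, staying close to upright. At the end the force rose to about 7.5 N while the tip barely moved.
- **Runner at home:** from the top camera, the red head ends at about 2.39 rad and the brass stop begins at about 2.42 rad. In the picture they touch.
- **Stylus:** after letting go it stands upright with the collar on the prongs. The networks put its tip 21–23 mm above the counter, and the arm is well clear of everything.
- **Disagreements:**
  - The cameras differed by about 4 mm in y, between the wrist and top cameras for the box and fork and between the side and top cameras for the final stylus position. I used averaged positions.
  - During the first hard push against the stop, the tool rose about 3 mm (tip at about 95 mm, still inside the allowed band). I eased off, lowered it and pushed again.
- **Not measured:** I never read the runner's joint value or speed directly. I did not compare the bystanders' positions before and after, but the arm never came near them.

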